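Turn the drill guide end for end in its jig

ROBOT

A 6-joint arm with a two-finger parallel gripper is mounted at the origin on a cart in front of the work surface, level with it; the furniture and walls round the work are solid. World frame = base frame: x ahead of the robot, y to its left, z up, the work surface at z = 0. Lengths are in mm, angles in degrees, forces in N, time in s.
With the tool pointing down it reaches from about 350 to 850 mm from the base axis. Payload 8.1 kg.
Tool frame: the origin (TCP) lies at the centre of the arm's flange, where the gripper is bolted on; the fingertips stand 173 mm ahead of it and the grasp point (between the pads) lies 155 mm ahead of it; z points along the fingers, y is the line along which they close (so a half turn about z gives the same grasp; the last joint's range is limited). The gripper opens to 85 mm and grips with 20 to 120 N. Pads are 22 mm wide; open, the fingers measure 114 mm over their backs; the gripper's body (76 mm by 85 mm) begins 54 mm behind the grasp point. The pads swing forward as they close: fully open they stand 13 mm farther back than shut.
Start: joints at [-75.023, 7.471, 85.268, -0, 87.261, -4.893], TCP at [203.954, -564.278, 404.692] pointing down, gripper open.
Joint ranges: [-169.43, 169.43], [-51.17, 129.36], [1.28, 143.12], [-76.62, 256.62], [0, 156.53], [-152.29, 152.29]. Speed limits (degrees/s): [136.94, 136.94, 159.86, 180, 180, 180].

INTERFACE

Orientations are given as [roll, pitch, yaw] about the fixed x, y, z axes, in that order (R = Rz(yaw) Ry(pitch) Rx(roll)).
In Python, from bench import * gives the robot as it stands.
- The arm moves only by the shell command python3 -m jog 'ROWS' [FORCE]. ROWS is text: rows parted by semicolons, each of 7 numbers parted by spaces: the shift along the tool's x, y, z scaled (see below), then the turn, a rotation vector about the tool's x, y, z scaled (see below), then the closure, from -1 (fully open) to 1 (shut). In form: tx ty tz wx wy wz hand; .... A call has 1 to 5 rows; each row shifts and turns the commanded pose from where the row before left it, along the tool's axes as they then stand; what a row does not reach is not made up. The controller multiplies each number of a shift by 0.1 m and each number of a turn by 60 degrees. A row lasts 1/8 s, in which the tool goes at most 62.5 mm and 10.7 degrees, less where a joint would pass 70% of its speed; a pose out of reach is approached as far as the arm can. A call with a number of a shift or a turn outside -1 to 1 is refused whole. A call with a gripper value outside its range is refused whole. The fingers move at their own pace and stop on an object; FORCE is the grip in N (left out, the last holds). Time passes only in rows, so rows that do not move let the fingers close. It gives the time, the measured TCP pose, the force, the opening and the grip force at its end, in the units of the state.
- sense(): the state, without advancing time (a new reading comes with each control period).
- snapshot(name): name is "scene" or "side" or "wrist"; returns a dict with "img" (384x512x3 uint8, red, green, blue), "fx", "fy", "cx", "cy" (pixels), "dist" ([k1, k2, p1, p2, k3] as OpenCV has them; the pictures are not rectified), "extrinsics" (4x4, takes a point from camera to world coordinates). Camera axes: x right, y down, z forward; pixel columns grow to the right and rows downward; lengths in mm; the calibration is good to about 2 mm. A picture is of the moment at which its call begins. There is no depth.
- hand_in(): hands the job in; it is judged then, once.
The state is a dict: "time": time; "joint_pos": joint angles; "qd": joint speeds; "joint_efforts": joint torques, N m; "tool_pos": TCP position; "tcp_rot": TCP orientation; "ft_force": force on the tool from outside, world axes, zero at the start; "wrist_torque": the same for the moment, N m; "finger_gap": finger opening in mm; "grip_force": force on a finger pad.
Only numpy, scipy, OpenCV 4.12 (cv2) and the standard library are available. Lean on these libraries where they do the work, as an engineer would, in place of code of your own. Each camera call takes 0.05 s, during which the arm holds its last target. There are 200 camera calls.

TASK

The drill guide is sitting the wrong way round in the dowel-drilling jig: its three steel bushes should be at the end with the chip guard. Pull the locking knob fully out, lift the guide clear, turn it end for end (no finger fits beside the grip that stands inside the guard), seat it flush in the jig again and push the locking knob fully home. Leave the other things on the table where they are.

Things in the scene. Friction and masses are not known exactly. Their poses are not given: they have to be found in the camera images.
- jig: Wooden dowel-drilling jig, screwed to the table. Origin: centre of its underside, on the table. x axis: from the open end (robot side) to the chip-guard end; y: to the side of the locking knob; z up. Base 196 (x) x 124 (y) x 12 mm; on it a block 166 x 100 mm, top at z = 30 mm, with a pocket 133 x 69 mm about the origin, floor at z = 12 mm, mouth chamfered 3.5 mm wide, 5 mm high.
- guard (a point): Middle of the top edge of the chip guard's back wall, 80 mm above the table (jig's axes). The guard, of aluminium sheet, rises from the jig's block on three sides of the pocket's +x end: back wall at jig x = 70 to 73 mm, cheeks at y = 38 to 41 mm either side, from x = 24 mm back. Open above and towards -x.
- bracket (a point): Outer end, top edge, of the wooden bracket under the locking bolt: jig x = -6 mm, y = 104 mm, z = 30 mm. The bracket is 34 mm wide (jig x); on it a small end stop up to 36 mm, and at jig y = 46 mm a strap over the bolt, up to 41 mm. Jig's axes.
- jig_seat (a point): Point in the jig 21 mm above the table over the jig's origin (same axes): where guide_mid lies when the guide is seated, its top then flush with the block's top. Unlisted tools and equipment stand right of y = -0.38 m, left of y = 0.50 m and beyond x = 0.68 m (a 0.2 m bottle and an open case among them); the rest of the table, from its front edge at x = 0.34 m, is free.
- lock (a joint): Slide of the locking bolt, m: 0 = home (tongue 15 mm over the guide's edge, 2 mm above its top, so that it cannot be lifted), 0.026 = fully out (tongue clear). Moves along the jig's +y; stiff (about 4 N) and stays where it is left. It can be pushed home only over a guide that is fully seated.
- lock_knob (a point): Middle of the black upright knob of the bolt, 26 (jig x) x 20 (jig y) mm, from 37 to 72 mm above the table; this point is at 56 mm, at jig x = -6 mm, y = 68 mm when home, 94 mm when out. Its axes are the jig's.
- guide_mid (a point): Centre, half-way up, of the drill guide's plywood plate, 130 (x) x 66 (y) x 18 mm: 9 mm above its underside. The guide is a loose insert of about 0.16 kg. Its x axis points to the bush end: three steel bushes in a row across, at x = 26 mm. At the start that end is at the open end of the jig (x against the jig's x); it must end in the guard (x along the jig's x).
- bush_grip (a point): Middle of the wooden bar grip at the bush end, square-topped, 16 mm thick (x), 60 mm wide (y), 36 mm high (18 to 54 mm above the guide's underside). This point: 55 mm along +x from the guide's centre, 27 mm above guide_mid. Guide's axes.
- plain_grip (a point): Middle of the like grip at the plain end, of the same size, with its upper corners clipped off by 8 mm: 55 mm along -x from the guide's centre, 27 mm above guide_mid. Guide's axes.
- pliers: Pliers lying flat, 55 (x) x 184 (y) x 15 mm; origin: centre of underside. To be left alone.
- tool_battery: Black tool battery, 63 (x) x 112 (y) x 58 mm; origin: centre of underside. To be left alone.
- tenon_sample: Spruce block with a tenon, 42 (x) x 175 (y) x 55 mm; origin: centre of underside. To be left alone.
- square_offcut: Wooden offcut, 60 (x) x 85 (y) x 45 mm; origin: centre of underside. To be left alone.
- ply_spacer: Plywood spacer, 60 (x) x 120 (y) x 18 mm; origin: centre of underside. To be left alone.
- guide: Origin of the drill guide: the centre of its underside, 9 mm below guide_mid; same axes.

How it is judged (in metres and radians):
On the way, in this order (a step that is already met when the one before it is completed fails the run):
1. the locking knob is pulled fully out (value of joint lock above 0.022 m), for 0.1 s.
2. the guide is lifted clear of the pocket (height (world z) of guide_mid above 0.05 m), for 0.1 s.
3. the guide is seated flush, bush end in the guard (x of guide_mid in the frame of jig_seat between -0.003 and 0.003 m and y of guide_mid in the frame of jig_seat between -0.003 and 0.003 m and z of guide_mid in the frame of jig_seat below 0.002 m and angle between guide_mid's own z axis and vertical below 0.05 rad and x of bush_grip in the frame of jig_seat above 0.045 m), for 0.2 s.
At the end, for the whole second after the job is handed in: The guide lies flush in the pocket (centre within 3 mm of the seat, no more than 2 mm proud, not tilted), its bush end in the chip guard, at rest, and the locking knob is home (within 3 mm) (all of step 3 and value of joint lock below 0.003 m and linear speed of guide below 0.01 m/s); the robot touches nothing.
It fails at once if a bystander is pushed out of its place (more than 25 mm) (distance of any of pliers, tool_battery, tenon_sample, square_offcut, ply_spacer from where it was at the start of the episode above 0.025 m).
It also fails if it takes over 72 s, if anything falls off the work surface, if the arm or the gripper's body presses on something with over 40 N, if the wrist force passes 120 N, or if a joint passes its speed limit or range.

## Working session

There is one attempt and no reset: what is moved stays moved. The work goes in short steps, Python scripts to look and compute and a shell command to move; the robot and the scene stay as the last step left them, time stands still between calls to the robot, and variables do not carry over. Pictures are saved under pics/ and viewed, at most 10 in all, crops included, and the job is handed in when it is done.

```bash
mkdir -p pics; ls; python3 - <<'E'
from bench import *
import cv2,json
for n in ("scene","side"):
    s=snapshot(n); cv2.imwrite(f"pics/{n}0.png",cv2.resize(s["img"][:,:,::-1],(800,600),interpolation=cv2.INTER_CUBIC))
    print(n,s["fx"],s["fy"],s["cx"],s["cy"],s["dist"]);print(s["extrinsics"])
print(sense())
E
```

```text
pics
scene 388.4581175936056 388.4581175936056 250.46951583850816 194.96603378848863 [-0.00672029  0.          0.          0.          0.        ]
[[-6.84381935e-01 -3.47170242e-01  6.41166273e-01 -1.53490217e+02]
 [-7.29123355e-01  3.25013708e-01 -6.02283341e-01  6.81598755e+02]
 [ 7.07026069e-04 -8.79681143e-01 -4.75563442e-01  5.81201691e+02]
 [ 0.00000000e+00  0.00000000e+00  0.00000000e+00  1.00000000e+00]]
side 442.2567687634191 442.2567687634191 254.38654293666474 187.43035503049853 [-0.15072359  0.          0.          0.          0.        ]
[[-8.32215964e-01 -2.59812301e-01  4.89810328e-01 -1.58925543e+02]
 [-5.54450005e-01  3.92095739e-01 -7.34061389e-01  1.11814775e+03]
 [-1.33436425e-03 -8.82472946e-01 -4.70361265e-01  7.49227409e+02]
 [ 0.00000000e+00  0.00000000e+00  0.00000000e+00  1.00000000e+00]]
{'time': 0.1, 'joint_pos': array([-7.50233416e+01,  7.51055683e+00,  8.53240594e+01, -6.10044325e-04,
        8.72615907e+01, -4.89410804e+00]), 'qd': array([-0.02807267, -0.06093202, -0.11121748,  0.12189291, -0.05945085,
       -0.04415523]), 'joint_efforts': array([ 1.33379926e-03, -5.70952177e+01, -5.01941335e+01, -4.55119437e-05,
        8.13775318e-03, -1.13313467e-05]), 'tool_pos': array([ 203.8938733 , -564.06920494,  403.74165227]), 'tcp_rot': array([-1.79904092e+02, -7.60076188e-03,  1.98707897e+01]), 'ft_force': array([-0.07996287, -0.53623685, -0.5225747 ]), 'wrist_torque': array([ 0.02215793, -0.06367831, -0.02154127]), 'grip_force': 0.0, 'finger_gap': 85.51389412231153}
```

View pics/scene0.png

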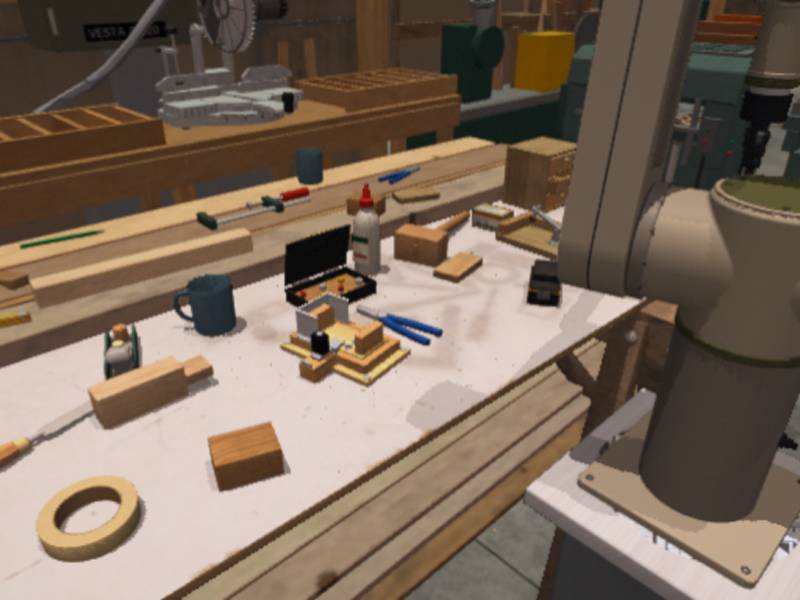

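View pics/side0.png

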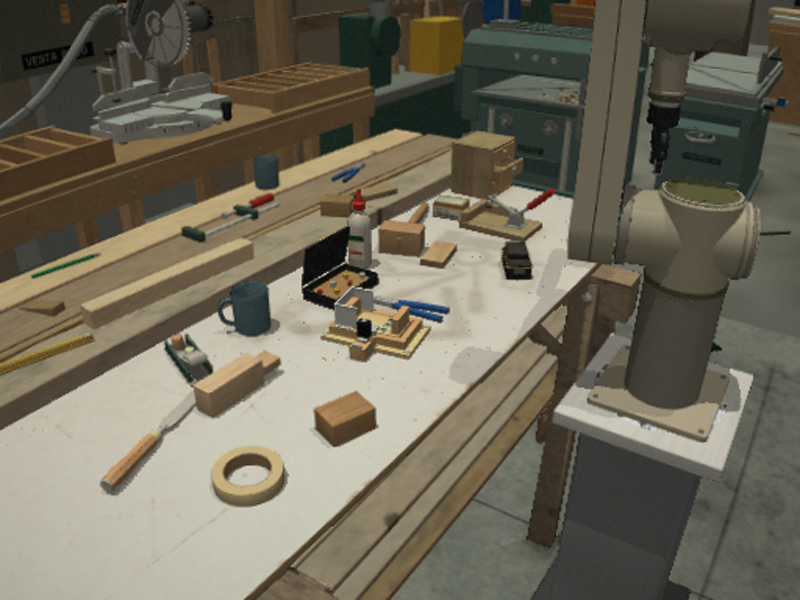

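The jig's base corners are near (282,348), (368,381) and (410,352) in the enlarged scene picture, the knob at (320,343) and the guard at (325,315). The side view agrees. I'll locate it roughly and plan the wrist camera view.

```bash
cat > h.py <<'E'
from bench import *
import numpy as np, cv2
from scipy.spatial.transform import Rotation as R
def ray(s,uv):
    K=np.array([[s["fx"],0,s["cx"]],[0,s["fy"],s["cy"]],[0,0,1]])
    p=cv2.undistortPoints(np.array([[uv]],float),K,np.array(s["dist"]))[0,0]
    T=np.array(s["extrinsics"]); return T[:3,3],T[:3,:3]@np.array([p[0],p[1],1])
def at(s,uv,z):
    o,d=ray(s,uv); return o+d*(z-o[2])/d[2]
def proj(s,P):
    K=np.array([[s["fx"],0,s["cx"]],[0,s["fy"],s["cy"]],[0,0,1]])
    T=np.linalg.inv(np.array(s["extrinsics"])); rv=cv2.Rodrigues(T[:3,:3])[0]
    return cv2.projectPoints(np.array(P,float).reshape(-1,3),rv,T[:3,3],K,np.array(s["dist"]))[0][:,0]
def Rt(): return R.from_euler('xyz',sense()["tcp_rot"],degrees=True)
def plan(pos,rpy):
    """shift (tool axes, units of 0.1m) and turn (tool axes, units of 60deg) to reach pose"""
    s=sense(); r=Rt(); g=R.from_euler('xyz',rpy,degrees=True)
    print("shift",np.round(r.inv().apply(np.array(pos)-s["tool_pos"])/100,3),"turn",np.round(np.degrees((r.inv()*g).as_rotvec())/60,3))
E
python3 - <<'E'
from h import *
s=snapshot("scene")
for n,uv,z in [("baseL",(282,348),12),("baseF",(368,381),12),("baseR",(410,352),12),("knobtop",(319,334),72),("brk",(305,368),30)]:
    print(n,at(s,np.array(uv)*.64,z).round())
w=snapshot("wrist");print(w["fx"],w["fy"],w["cx"],w["cy"],w["dist"],w["img"].shape)
T=np.linalg.inv(np.r_[np.c_[Rt().as_matrix(),sense()["tool_pos"]],[[0,0,0,1]]])@np.array(w["extrinsics"])
print(T.round(3))
E
```

```text
baseL [628. 208.  12.]
baseF [452. 164.  12.]
baseR [467.  55.  12.]
knobtop [540. 191.  72.]
brk [529. 230.  30.]
340.15055396009865 340.15055396009865 256.4979805251242 192.08271372393904 [-0.05541291  0.          0.          0.          0.        ] (384, 512, 3)
[[-1.0000e-03 -9.6200e-01 -2.7300e-01  6.9374e+01]
 [ 1.0000e+00 -1.0000e-03  0.0000e+00  1.0980e+00]
 [-0.0000e+00 -2.7300e-01  9.6200e-01  3.0464e+01]
 [ 0.0000e+00  0.0000e+00  0.0000e+00  1.0000e+00]]
```

```bash
python3 - <<'E'
from h import *
plan([539,170,404],[180,0,101])
s=snapshot("scene")
for n,uv in [("offcut",(250,480)),("pliersfront",(440,335)),("pliers2",(430,343)),("plierstip",(360,308)),("shadow",(445,400)),("battery",(543,305)),("tenonR",(212,375))]:
    print(n,at(s,np.array(uv)*.64,0).round())
E
```

```text
shift [ 5.647 -5.766  0.008] turn [-1.000e-03 -1.000e-03 -1.352e+00]
offcut [404. 412.   0.]
pliersfront [483. -39.   0.]
pliers2 [476.  -6.   0.]
plierstip [663.   1.   0.]
shadow [345.  99.   0.]
battery [ 420. -276.   -0.]
tenonR [654. 331.   0.]
```

```bash
python3 -m jog '0.43 -0.44 0 0 0 0 -1; 0.43 -0.44 0 0 0 0 -1; 0.43 -0.44 0 0 0 0 -1; 0.43 -0.44 0 0 0 0 -1; 0.43 -0.44 0 0 0 0 -1' 60 && python3 -m jog '0.43 -0.44 0 0 0 0 -1; 0.43 -0.44 0 0 0 0 -1; 0.43 -0.44 0 0 0 0 -1; 0.43 -0.44 0 0 0 0 -1; 0.43 -0.44 0 0 0 0 -1'
python3 -c "
from h import *
plan([539,170,404],[180,0,101])"
```

```text
time: 0.88
tool_pos: [331.7, -282.5, 404.7]
tcp_rot: [180.0, -0.0, 19.8]
ft_force: [2.4, -0.0, 0.9]
finger_gap: 85.7
grip_force: 0.0
time: 1.5
tool_pos: [459.2, -2.3, 405.0]
tcp_rot: [180.0, -0.1, 19.9]
ft_force: [1.1, -0.4, 0.4]
finger_gap: 85.6
grip_force: 0.0
shift [ 1.336 -1.349  0.01 ] turn [ 1.000e-03 -0.000e+00 -1.352e+00]
```

```bash
python3 -m jog '0.43 -0.44 0 0 0 0 -1; 0.43 -0.44 0 0 0 0 -1; 0.43 -0.44 0 0 0 0 -1; 0 0 0 0 0 -0.17 -1; 0 0 0 0 0 -0.17 -1' && python3 -m jog '0 0 0 0 0 -0.17 -1; 0 0 0 0 0 -0.17 -1; 0 0 0 0 0 -0.17 -1; 0 0 0 0 0 -0.17 -1; 0 0 0 0 0 -0.17 -1' && python3 -m jog '0 0 0 0 0 -0.16 -1;0 0 0 0 0 0 -1;0 0 0 0 0 0 -1'
python3 - <<'E'
from h import *
import pickle
s=snapshot("wrist"); pickle.dump((s,sense()),open("w1.pkl","wb"))
cv2.imwrite("pics/w1.png",cv2.resize(s["img"][:,:,::-1],(800,600),interpolation=cv2.INTER_CUBIC))
s=snapshot("scene"); pickle.dump((s,sense()),open("s1.pkl","wb"))
E
```

```text
time: 2.12
tool_pos: [535.3, 164.8, 404.0]
tcp_rot: [-180.0, 0.1, 40.7]
ft_force: [0.2, 0.1, -0.4]
finger_gap: 85.3
grip_force: 0.0
time: 2.75
tool_pos: [535.2, 163.7, 404.5]
tcp_rot: [-180.0, 0.0, 91.6]
ft_force: [0.1, -0.1, -0.0]
finger_gap: 85.1
grip_force: 0.0
time: 3.12
tool_pos: [535.2, 163.7, 404.6]
tcp_rot: [-180.0, -0.0, 100.7]
ft_force: [-0.9, 0.0, 0.2]
finger_gap: 85.1
grip_force: 0.0
```

View pics/w1.png

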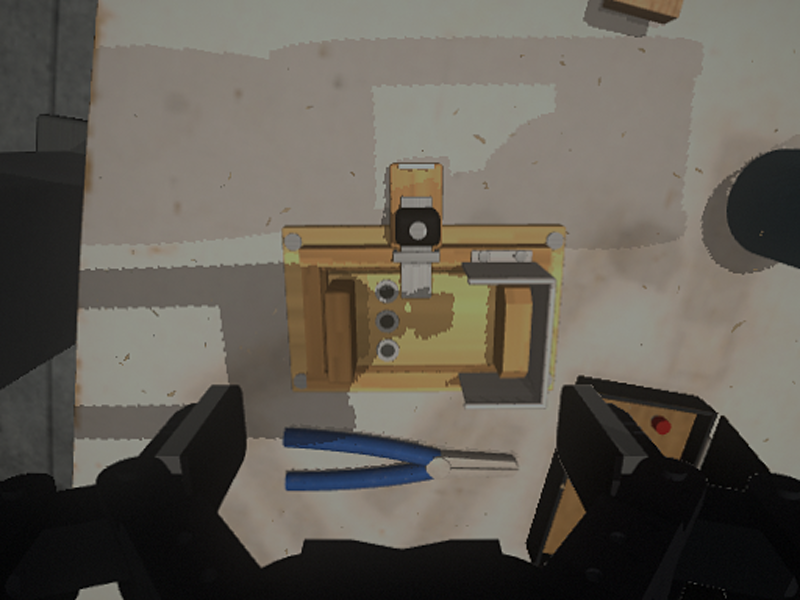

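The jig fills (283–566, 163–400). The knob is at (418,229), the bushes at x≈387, the bush-end bar at (340,330) and the guard at the right. An enlarged crop will give more exact points.

```bash
python3 - <<'E'
import pickle,cv2
s,_=pickle.load(open("w1.pkl","rb"))
c=s["img"][98:268,170:375,::-1]  # 205x170
cv2.imwrite("pics/w1c.png",cv2.resize(cv2.convertScaleAbs(c,alpha=1.3),None,fx=3.5,fy=3.5,interpolation=cv2.INTER_CUBIC))
E
```

```text
(no output)
```

View pics/w1c.png

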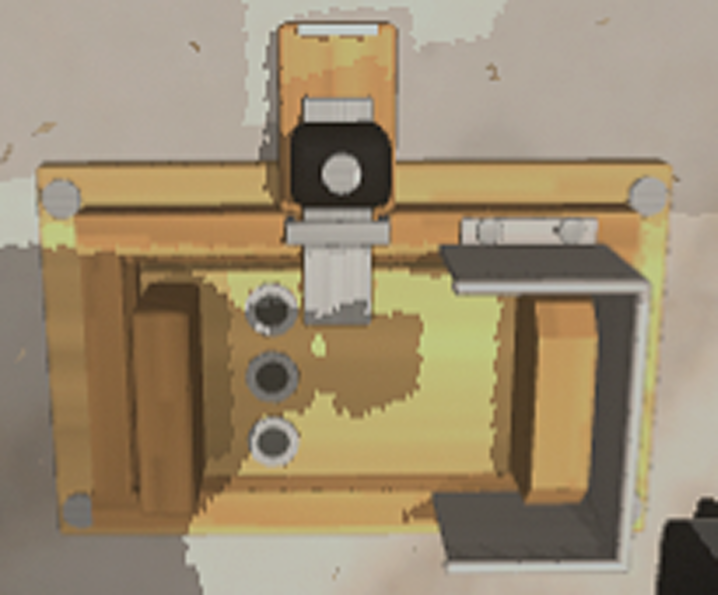

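The crop gives these features: base corners (38,166), (670,162), (60,532); bracket end (280,23) and (396,23); guard top outer corners (650,285), (628,572) and (445,572); knob top (341,172). I'll fit the jig's pose to them.

```bash
python3 - <<'E'
from h import *
import pickle
from scipy.optimize import least_squares
s,st=pickle.load(open("w1.pkl","rb"))
J=np.array([[-98,62,12],[98,62,12],[-98,-62,12],[-23,104,30],[11,104,30],[73,41,80],[73,-41,80],[24,-41,80],[-6,68,72]],float)
C=np.array([[38,166],[670,162],[60,532],[280,23],[396,23],[650,285],[628,572],[445,572],[341,172]],float)
uv=(C+.5)/3.5-.5+[170,98]
def W(p): return R.from_euler('z',p[2],degrees=True).apply(J)+[p[0],p[1],0]
f=lambda p:(proj(s,W(p))-uv).ravel()
r=least_squares(f,[547,131,11],loss='soft_l1');print(r.x,r.fun.reshape(-1,2).round(1).tolist())
print(st["tool_pos"],st["tcp_rot"])
p=r.x;np.savetxt("jig.txt",p)
rz=R.from_euler('z',p[2],degrees=True)
for n,q in [("knob",[-6,68,0]),("knob out",[-6,94,0]),("open grip",[-55,0,0])]: print(n,(rz.apply(q)+[p[0],p[1],0]).round(1))
s2,_=pickle.load(open("s1.pkl","rb"))
print(proj(s2,W(p))/.64)
k=rz.apply([-6,68,0])+[p[0],p[1],0]
plan([k[0],k[1],260],[180,0,p[2]+90])
for n,q in [("base front",( 292,391)),("pl",(285,430)),("pr",(517,465)),("pl2",(285,490))]: print(n,at(s,np.array(q)*.64,5).round())
E
```

```text
[559.04205634 123.47510614  10.70794756] [[-1.2, -0.6], [1.2, 0.4], [-0.7, 0.9], [-0.9, -0.0], [0.5, -0.1], [0.2, -0.8], [-0.4, 0.1], [1.1, 0.5], [0.1, 0.0]]
[535.2334936  163.65992603 404.65508856] [-1.79993958e+02 -8.68340081e-04  1.00688393e+02]
knob [540.5 189.2   0. ]
knob out [535.7 214.7   0. ]
open grip [505.  113.3   0. ]
[[367.26538531 381.84570294]
 [279.78083752 343.31754598]
 [411.23029418 348.07996755]
 [313.85263755 368.80354329]
 [298.34751872 361.7869417 ]
 [295.54831624 308.93740028]
 [327.32645184 291.31589014]
 [348.20346843 298.78179594]
 [319.61588873 333.60288073]]
shift [0.241 0.099 1.447] turn [-0.  0.  0.]
base front [474.  41.   5.]
pl [473.   7.   5.]
pr [659.  10.   5.]
pl2 [480. -48.   5.]
```

```bash
python3 -m jog '0.08 0.033 0.48 0 0 0 -1; 0.08 0.033 0.48 0 0 0 -1; 0.08 0.033 0.48 0 0 0 -1; 0 0 0.23 0 0 0 -1; 0 0 0.24 0 0 0 -1' && python3 -m jog '0 0 0 0 0 0 0.9;0 0 0 0 0 0 0.9;0 0 0 0 0 0 0.9;0 0 0 0 0 0 0.9;0 0 0 0 0 0 0.9' 60
```

```text
time: 3.85
tool_pos: [540.2, 189.2, 212.4]
tcp_rot: [-180.0, 0.0, 100.8]
ft_force: [0.4, -0.8, 0.2]
finger_gap: 85.5
grip_force: 0.0
time: 4.47
tool_pos: [540.3, 189.2, 215.6]
tcp_rot: [-180.0, -0.0, 100.9]
ft_force: [-9.0, -1.9, 12.5]
finger_gap: 25.2
grip_force: 59.5
```

```bash
python3 -m jog '0.07 0 0 0 0 0 0.9;0.07 0 0 0 0 0 0.9;0.07 0 0 0 0 0 0.9;0.05 0 0 0 0 0 0.9;0.02 0 0 0 0 0 0.9'; python3 -m jog '0 0 0 0 0 0 0.9;0 0 0 0 0 0 0.9'
```

```text
time: 5.1
tool_pos: [535.3, 215.4, 215.5]
tcp_rot: [-180.0, 0.2, 100.9]
ft_force: [-8.1, -17.4, 13.5]
finger_gap: 25.3
grip_force: 59.7
time: 5.35
tool_pos: [535.3, 215.3, 215.5]
tcp_rot: [-180.0, 0.2, 100.9]
ft_force: [-8.4, -12.7, 12.8]
finger_gap: 25.2
grip_force: 59.7
```

```bash
python3 -m jog '0 0 0 0 0 0 0;0 0 0 0 0 0 0;0 0 -0.4 0 0 0 0.1;0 0 -0.4 0 0 0 0.1;0 0 0 0 0 0 0.1'
python3 - <<'E'
from h import *
import pickle
p=np.loadtxt("jig.txt")
rz=R.from_euler('z',p[2],degrees=True)
k=rz.apply([-55,0,0])+[p[0],p[1],0]
plan([k[0],k[1],290],[180,0,p[2]+90])
E
```

```text
time: 5.98
tool_pos: [536.9, 217.3, 298.6]
tcp_rot: [179.5, -0.1, 100.9]
ft_force: [-0.1, 0.5, 0.1]
finger_gap: 38.5
grip_force: 0.0
shift [-0.962 -0.51   0.08 ] turn [ 0.008 -0.001  0.003]
```

```bash
python3 -m jog '-0.48 -0.255 0.04 0 0 0 0.1;-0.48 -0.255 0.04 0 0 0 0.1;0 0 0 0 0 0 0.1;0 0 0 0 0 0 0.1'
python3 - <<'E'
from h import *
import pickle
s=snapshot("wrist"); pickle.dump((s,sense()),open("w2.pkl","wb"))
cv2.imwrite("pics/w2.png",cv2.resize(s["img"][:,:,::-1],(800,600),interpolation=cv2.INTER_CUBIC))
p=np.loadtxt("jig.txt");rz=R.from_euler('z',p[2],degrees=True)
P=rz.apply([[-63,-30,66],[-47,-30,66],[-63,30,66],[-47,30,66],[-6,68,72],[-6,94,72],[-23,104,30],[11,104,30]])+[p[0],p[1],0]
print((proj(s,P)/.64).round())
E
```

```text
time: 6.48
tool_pos: [503.3, 112.8, 285.5]
tcp_rot: [180.0, -0.0, 100.8]
ft_force: [1.0, 0.2, -0.5]
finger_gap: 38.5
grip_force: 0.0
[[384. 408.]
 [425. 408.]
 [383. 259.]
 [427. 259.]
 [552. 151.]
 [557.  68.]
 [486.  57.]
 [571.  58.]]
```

View pics/w2.png

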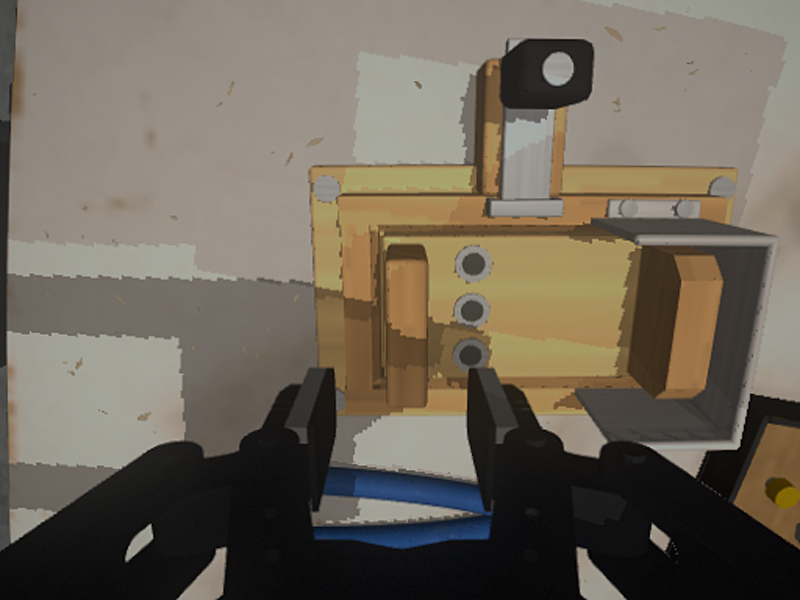

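The knob stands fully out, at (558,68) as predicted. The bush-end bar, at (386–428, 250–408), is within 1 mm of the fit. I'll go down and grip it.

```bash
python3 -m jog '0.005 0.02 0.37 0 0 0 0.1;0 0 0.36 0 0 0 0.1;0 0 0 0 0 0 0.1;0 0 0 0 0 0 0.9;0 0 0 0 0 0 0.9' 80; python3 -m jog '0 0 0 0 0 0 0.9;0 0 0 0 0 0 0.9;0 0 0 0 0 0 0.9'
```

```text
time: 7.15
tool_pos: [505.9, 114.1, 214.7]
tcp_rot: [179.9, -0.0, 100.9]
ft_force: [-0.1, 0.7, -0.9]
finger_gap: 14.4
grip_force: 78.1
time: 7.52
tool_pos: [505.8, 113.9, 214.6]
tcp_rot: [179.8, -0.0, 100.9]
ft_force: [-3.9, 2.4, 7.2]
finger_gap: 14.9
grip_force: 79.3
```

```bash
python3 -m jog '0 0 -0.08 0 0 0 0.9;0 0 -0.12 0 0 0 0.9;0 0 -0.15 0 0 0 0.9;0 0 -0.2 0 0 0 0.9;0 0 -0.3 0 0 0 0.9' && python3 -m jog '0 0 -0.3 0 0 0 0.9;0 0 0 0 0 0 0.9;0 0 0 0 0 0 0.9'
python3 - <<'E'
from h import *
plan([460,-120,324],[180,0,100.8])
E
```

```text
time: 8.15
tool_pos: [504.7, 113.5, 298.6]
tcp_rot: [-179.9, -0.0, 100.9]
ft_force: [0.6, -0.2, -2.1]
finger_gap: 14.7
grip_force: 78.1
time: 8.52
tool_pos: [504.8, 113.5, 327.3]
tcp_rot: [-180.0, 0.0, 100.9]
ft_force: [-0.4, 0.1, -3.1]
finger_gap: 14.6
grip_force: 78.2
shift [-2.209 -0.88   0.033] turn [-0.     0.     0.001]
```

```bash
python3 - <<'E'
from h import *
plan([450,-85,300],[180,0,10.8])
s=snapshot("scene")
for n,q in [("spacer",(457,265)),("spacer near",(458,283)),("sp left",(432,265)),("batt left-front",(528,300)),("batt lf top",(528,275))]: print(n,at(s,np.array(q)*.64,10).round())
E
```

```text
shift [-1.846 -0.912  0.273] turn [-0.     0.     1.501]
spacer [ 652. -278.   10.]
spacer near [ 590. -211.   10.]
sp left [ 691. -237.   10.]
batt left-front [ 443. -256.   10.]
batt lf top [ 512. -352.   10.]
```

```bash
python3 -m jog '-0.45 -0.23 0 0 0 0 0.9;-0.45 -0.23 0 0 0 0 0.9;-0.45 -0.23 0 0 0 0 0.9;-0.45 -0.22 0 0 0 0 0.9;0 0 0 0 0 0.17 0.9' && python3 -m jog '0 0 0 0 0 0.17 0.9;0 0 0 0 0 0.17 0.9;0 0 0 0 0 0.17 0.9;0 0 0 0 0 0.17 0.9;0 0 0 0 0 0.17 0.9' && python3 -m jog '0 0 0 0 0 0.17 0.9;0 0 0 0 0 0.17 0.9;0 0 0 0 0 0.14 0.9;0 0 0.4 0 0 0 0.9;0 0 0.4 0 0 0 0.9' && python3 -m jog '0 0 0.3 0 0 0 0.9;0 0 0 0 0 0 0.9'
```

```text
time: 9.2
tool_pos: [448.3, -83.1, 326.1]
tcp_rot: [-179.8, 0.0, 90.3]
ft_force: [0.3, -0.2, -1.5]
finger_gap: 14.4
grip_force: 78.5
time: 9.82
tool_pos: [449.1, -80.2, 326.0]
tcp_rot: [-179.9, 0.1, 39.3]
ft_force: [-1.1, -0.6, -0.8]
finger_gap: 14.7
grip_force: 78.5
time: 10.45
tool_pos: [449.2, -80.2, 245.9]
tcp_rot: [-180.0, 0.0, 10.9]
ft_force: [0.6, 0.1, -2.1]
finger_gap: 14.5
grip_force: 78.4
time: 10.7
tool_pos: [447.3, -79.7, 213.9]
tcp_rot: [-179.8, 0.4, 10.9]
ft_force: [0.6, 0.7, -0.5]
finger_gap: 14.6
grip_force: 78.5
```

```bash
python3 -m jog '0 0 0.04 0 0 0 0.9;0 0 0.03 0 0 0 0.9;0 0 0 0 0 0 0.9' && python3 -m jog '0 0 0.02 0 0 0 0.9;0 0 0.02 0 0 0 0.9;0 0 0 0 0 0 0.9'
```

```text
time: 11.08
tool_pos: [450.0, -80.5, 211.4]
tcp_rot: [180.0, -0.1, 10.9]
ft_force: [0.1, -0.3, -1.5]
finger_gap: 14.6
grip_force: 78.5
time: 11.45
tool_pos: [449.5, -80.3, 206.5]
tcp_rot: [-180.0, 0.0, 10.9]
ft_force: [-0.0, -0.2, -0.6]
finger_gap: 14.8
grip_force: 78.5
```

```bash
python3 -m jog '0 0 0.02 0 0 0 0.9;0 0 0 0 0 0 0.9' && python3 -m jog '0 0 0.02 0 0 0 0.9;0 0 0 0 0 0 0.9'&& python3 -m jog '0 0 0.01 0 0 0 0.9;0 0 0 0 0 0 0.9'
```

```text
time: 11.7
tool_pos: [449.5, -80.3, 204.5]
tcp_rot: [-180.0, 0.0, 10.9]
ft_force: [-0.4, 0.3, -0.9]
finger_gap: 14.1
grip_force: 78.5
time: 11.95
tool_pos: [449.7, -80.4, 202.7]
tcp_rot: [180.0, -0.0, 10.9]
ft_force: [-0.1, 0.4, -1.8]
finger_gap: 14.3
grip_force: 78.6
time: 12.2
tool_pos: [449.8, -80.4, 202.6]
tcp_rot: [180.0, -0.0, 10.9]
ft_force: [-5.4, 1.2, 9.8]
finger_gap: 14.5
grip_force: 80.1
```

```bash
python3 -m jog '0 0 0 0 0 0 0.1;0 0 0 0 0 0 0.1;0 0 -0.1 0 0 0 0.1;0 0 -0.5 0 0 0 0.1;0 0.6 -0.3 0 0 0 0.1' && python3 -m jog '0 0.5 0 0 0 0 0.1;0 0 0 0 0 -0.17 0.1;0 0 0 0 0 -0.17 0.1;0 0 0 0 0 -0.17 0.1;0 0 0 0 0 -0.17 0.1' && python3 -m jog '0 0 0 0 0 -0.17 0.1;0 0 0 0 0 -0.17 0.1;0 0 0 0 0 -0.17 0.1;0 0 0 0 0 -0.17 0.1;0 0 0 0 0 -0.17 0.1' && python3 -m jog '0 0 0 0 0 -0.17 0.1;0 0 0 0 0 -0.17 0.1;0 0 0 0 0 -0.17 0.1;0 0 0 0 0 -0.17 0.1;0 0 0 0 0 -0.17 0.1' && python3 -m jog '0 0 0 0 0 -0.17 0.1;0 0 0 0 0 -0.17 0.1;0 0 0 0 0 -0.17 0.1;0 0 0 0 0 -0.11 0.1;0 0 0 0 0 0 0.1'
python3 - <<'E'
from h import *
plan([470.6,-188.4,211],[180,0,-169.1])
s=snapshot("wrist")
cv2.imwrite("pics/w3.png",cv2.resize(s["img"][:,:,::-1],(800,600),interpolation=cv2.INTER_CUBIC))
r=R.from_euler('z',100.9,degrees=True) # guide x axis: bush end towards +y
c=np.array([460.2,-134.4,0])
print((proj(s,r.apply([[-47,30,54],[-63,30,54],[-47,-30,54],[-63,-30,54],[47,30,54],[63,30,54]])+c)/.64).round())
E
```

```text
time: 12.82
tool_pos: [460.8, -133.7, 292.6]
tcp_rot: [180.0, -0.1, 11.1]
ft_force: [1.8, -0.1, 0.3]
finger_gap: 38.3
grip_force: 0.0
time: 13.45
tool_pos: [469.7, -184.5, 290.3]
tcp_rot: [180.0, -0.0, 52.0]
ft_force: [-0.6, -0.2, -0.2]
finger_gap: 38.8
grip_force: 0.0
time: 14.08
tool_pos: [469.7, -184.4, 290.4]
tcp_rot: [180.0, 0.0, 103.0]
ft_force: [0.1, -0.1, -1.6]
finger_gap: 38.6
grip_force: 0.0
time: 14.7
tool_pos: [469.7, -184.4, 290.4]
tcp_rot: [-180.0, 0.0, 154.0]
ft_force: [-0.1, 0.2, 0.6]
finger_gap: 38.2
grip_force: 0.0
time: 15.32
tool_pos: [469.7, -184.4, 290.2]
tcp_rot: [-180.0, 0.0, -169.2]
ft_force: [-1.1, -0.0, -0.1]
finger_gap: 38.3
grip_force: 0.0
shift [-0.001 -0.041  0.792] turn [-0.     0.    -0.001]
[[414. 252.]
 [373. 252.]
 [413. 392.]
 [376. 392.]
 [650. 252.]
 [689. 253.]]
```

View pics/w3.png

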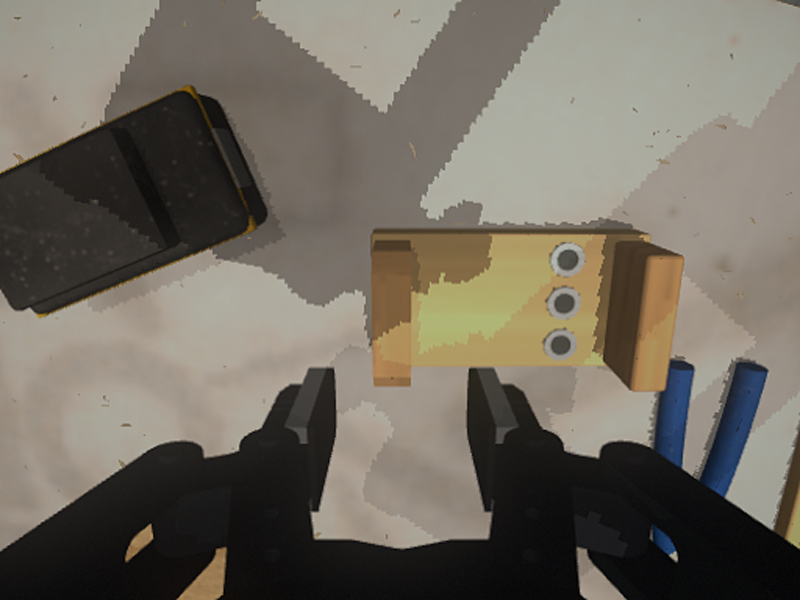

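```bash
python3 - <<'E'
from h import *
s=snapshot("wrist")
r=R.from_euler('z',100.9,degrees=True); c=np.array([460.2,-134.4,0])
for n,q,z in [("edge top L",(380,232),18),("edge top R",(600,232),18),("edge bot L",(450,366),18),("edge bot R",(600,366),18),("bush mid",(564,302),20),("bush1",(568,259),20),("bush3",(560,345),20),("bar L top",(372,300),54),("bar R top",(411,300),54),("bushbar R",(683,255),54),("bushbarBR",(666,390),54)]:
    print(n,r.inv().apply(at(s,np.array(q)*.64-.1,z)-c).round(1))
E
```

```text
edge top L [-61.7  32.7  18. ]
edge top R [39.5 32.6 18. ]
edge bot L [-28.3 -33.5  18. ]
edge bot R [ 46.2 -34.   18. ]
bush mid [24.7 -0.4 20. ]
bush1 [25.  20.3 20. ]
bush3 [ 24.6 -22.   20. ]
bar L top [-63.8  10.7  54. ]
bar R top [-48.1  10.6  54. ]
bushbar R [60.6 28.9 54. ]
bushbarBR [ 61.7 -30.1  54. ]
```

```bash
python3 -m jog '0 -0.05 0.4 0 0 0 0.1;0 0 0.4 0 0 0 0.1;0 0 0.08 0 0 0 0.1;0 0 0 0 0 0 0.9;0 0 0 0 0 0 0.9' 80; python3 -m jog '0 0 0 0 0 0 0.9;0 0 0 0 0 0 0.9;0 0 0 0 0 0 0.9'
```

```text
time: 16.05
tool_pos: [471.4, -189.7, 203.5]
tcp_rot: [-179.9, 0.1, -169.2]
ft_force: [0.2, -0.8, -1.3]
finger_gap: 14.6
grip_force: 78.4
time: 16.42
tool_pos: [471.2, -189.7, 203.0]
tcp_rot: [-179.9, 0.1, -169.1]
ft_force: [0.4, -1.1, 5.3]
finger_gap: 14.6
grip_force: 79.3
```

```bash
python3 -m jog '0 0 -0.2 0 0 0 0.9;0 0 -0.5 0 0 0 0.9;0 0 -0.6 0 0 0 0.9;0 0 0 0 0 0.17 0.9;0 0 0 0 0 0.17 0.9' && python3 -m jog '0 0 0 0 0 0.17 0.9;0 0 0 0 0 0.17 0.9;0 0 0 0 0 0.17 0.9;0 0 0 0 0 0.17 0.9;0 0 0 0 0 0.17 0.9' && python3 -m jog '0 0 0 0 0 0.17 0.9;0 0 0 0 0 0.14 0.9;0 0 0 0 0 0 0.9;0 0 0 0 0 0 0.9'
python3 - <<'E'
from h import *
plan([505,113.3,333],[180,0,100.7])
E
```

```text
time: 17.05
tool_pos: [470.7, -189.3, 332.7]
tcp_rot: [-180.0, 0.1, 170.1]
ft_force: [0.2, 0.2, -2.2]
finger_gap: 14.3
grip_force: 78.5
time: 17.68
tool_pos: [470.3, -189.1, 331.3]
tcp_rot: [-180.0, -0.1, 119.1]
ft_force: [0.3, 0.8, -1.5]
finger_gap: 14.5
grip_force: 78.5
time: 18.18
tool_pos: [470.4, -189.2, 331.5]
tcp_rot: [-180.0, -0.0, 101.1]
ft_force: [-0.3, -0.2, -0.6]
finger_gap: 14.7
grip_force: 78.5
shift [ 2.902  0.919 -0.015] turn [-0.    -0.     0.006]
```

```bash
python3 -m jog '0.58 0.184 0 0 0 0 0.9;0.58 0.184 0 0 0 0 0.9;0.58 0.184 0 0 0 0 0.9;0.58 0.184 0 0 0 0 0.9;0.58 0.184 0 0 0 0 0.9'; python3 -m jog '0 0 0 0 0 0.006 0.9;0 0 0 0 0 0 0.9'
python3 - <<'E'
from h import *
plan([505,113.3,333],[180,0,100.7])
s=snapshot("wrist")
cv2.imwrite("pics/w4.png",cv2.resize(s["img"][:,:,::-1],(800,600),interpolation=cv2.INTER_CUBIC))
p=np.loadtxt("jig.txt");rz=R.from_euler('z',p[2],degrees=True)
P=rz.apply([[73,41,80],[24,41,80],[73,-41,80],[-98,62,12],[98,62,12],[-6,94,72]])+[p[0],p[1],0]
print((proj(s,P)/.64).round())
st=sense();u=st["tool_pos"][2]-203;r=R.from_euler('z',st["tcp_rot"][2]-90,degrees=True)
G=r.apply(np.array([[65,33,18],[65,-33,18],[63,30,54],[47,30,54],[63,-30,54],[26,0,20]])+[55,0,0])+[st["tool_pos"][0],st["tool_pos"][1],u]
print((proj(s,G)/.64).round())
E
```

```text
time: 18.8
tool_pos: [506.1, 114.8, 331.8]
tcp_rot: [180.0, 0.0, 101.0]
ft_force: [0.1, 0.1, -1.0]
finger_gap: 14.4
grip_force: 78.5
time: 19.05
tool_pos: [506.1, 113.0, 331.4]
tcp_rot: [-180.0, 0.0, 100.7]
ft_force: [0.3, -0.6, -1.6]
finger_gap: 14.8
grip_force: 78.6
shift [ 0.005 -0.01  -0.016] turn [-0.001  0.    -0.   ]
[[701. 217.]
 [587. 216.]
 [674. 394.]
 [317. 161.]
 [683. 162.]
 [518.  83.]]
[[789. 275.]
 [750. 462.]
 [878. 320.]
 [818. 321.]
 [822. 524.]
 [656. 378.]]
```

View pics/w4.png

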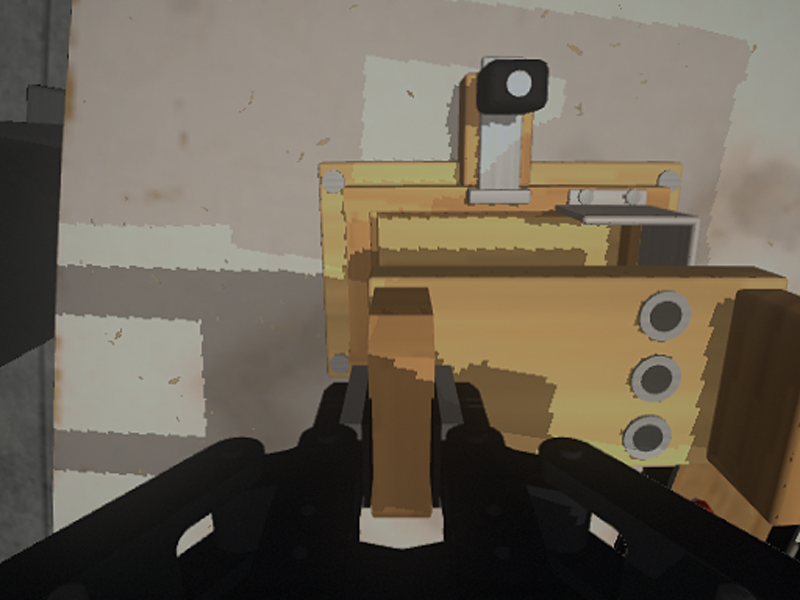

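The guide is held square. The middle bush is at (656,379) against a predicted (656,378), and the knob is at (518,83) as predicted. I'll lower it.

```bash
python3 -m jog '0.005 -0.01 0.4 0 0 0 0.9;0 0 0.35 0 0 0 0.9;0 0 0.18 0 0 0 0.9;0 0 0 0 0 0 0.9;0 0 0 0 0 0 0.9' && python3 -m jog '0 0 0.03 0 0 0 0.9;0 0 0.03 0 0 0 0.9;0 0 0 0 0 0 0.9' && python3 -c "
from h import *
plan([505,113.3,215],[180,0,100.7])"
```

```text
time: 19.73
tool_pos: [506.0, 112.9, 240.2]
tcp_rot: [179.9, 0.0, 100.5]
ft_force: [-0.0, 0.2, -0.9]
finger_gap: 14.9
grip_force: 78.4
time: 20.1
tool_pos: [505.1, 113.2, 232.6]
tcp_rot: [-180.0, -0.0, 100.5]
ft_force: [-0.1, -0.3, -0.8]
finger_gap: 14.3
grip_force: 78.4
shift [ 0.001 -0.001  0.176] turn [-0.    -0.    -0.003]
```

```bash
python3 -m jog '0 0 0.03 0 0 0 0.9;0 0 0 0 0 0 0.9' && python3 -m jog '0 0 0.03 0 0 0 0.9;0 0 0 0 0 0 0.9' && python3 -m jog '0 0 0.03 0 0 0 0.9;0 0 0 0 0 0 0.9'
```

```text
time: 20.35
tool_pos: [505.0, 113.2, 229.3]
tcp_rot: [-180.0, -0.0, 100.5]
ft_force: [-0.4, 0.0, -0.3]
finger_gap: 14.7
grip_force: 78.4
time: 20.6
tool_pos: [505.1, 113.3, 226.4]
tcp_rot: [-180.0, -0.0, 100.5]
ft_force: [-0.3, 0.7, -2.5]
finger_gap: 14.6
grip_force: 78.5
time: 20.85
tool_pos: [505.1, 113.2, 223.3]
tcp_rot: [-180.0, -0.0, 100.5]
ft_force: [1.5, 0.3, -1.0]
finger_gap: 14.7
grip_force: 78.5
```

Sliding in freely.

```bash
python3 -m jog '0 0 0.03 0 0 0 0.9;0 0 0 0 0 0 0.9' && python3 -m jog '0 0 0.03 0 0 0 0.9;0 0 0 0 0 0 0.9' && python3 -m jog '0 0 0.02 0 0 0 0.9;0 0 0 0 0 0 0.9'
```

```text
time: 21.1
tool_pos: [505.1, 113.2, 220.4]
tcp_rot: [-180.0, -0.0, 100.5]
ft_force: [0.9, 1.3, -1.3]
finger_gap: 14.6
grip_force: 78.5
time: 21.35
tool_pos: [505.1, 113.2, 217.4]
tcp_rot: [-180.0, -0.0, 100.5]
ft_force: [0.4, 3.7, -1.9]
finger_gap: 14.5
grip_force: 78.5
time: 21.6
tool_pos: [505.1, 113.2, 215.5]
tcp_rot: [180.0, -0.0, 100.5]
ft_force: [1.2, 2.8, -1.0]
finger_gap: 14.4
grip_force: 78.5
```

```bash
python3 -m jog '0 0 0.01 0 0 0 0.9;0 0 0 0 0 0 0.9' && python3 -m jog '0 0 0.01 0 0 0 0.9;0 0 0 0 0 0 0.9'
```

```text
time: 21.85
tool_pos: [505.2, 113.3, 215.0]
tcp_rot: [-180.0, -0.0, 100.5]
ft_force: [-2.9, 1.8, 4.3]
finger_gap: 14.5
grip_force: 79.2
time: 22.1
tool_pos: [505.2, 113.3, 214.9]
tcp_rot: [-180.0, -0.0, 100.5]
ft_force: [-8.3, 0.7, 13.9]
finger_gap: 14.7
grip_force: 80.8
```

```bash
python3 -m jog '0 0 0 0 0 0 0;0 0 0 0 0 0 0;0 0 -0.1 0 0 0 0;0 0 -0.4 0 0 0 0;0 0 -0.35 0 0 0 0'; python3 -m jog '0 0 0 0 0 0 0'
python3 - <<'E'
from h import *
s=snapshot("wrist")
cv2.imwrite("pics/w5.png",cv2.resize(s["img"][:,:,::-1],(800,600),interpolation=cv2.INTER_CUBIC))
plan([535.5,215,300],[180,0,100.7])
E
```

```text
time: 22.72
tool_pos: [505.2, 113.1, 300.3]
tcp_rot: [180.0, 0.0, 100.5]
ft_force: [-0.2, 0.4, 0.6]
finger_gap: 42.9
grip_force: 0.0
time: 22.85
tool_pos: [506.7, 113.3, 303.1]
tcp_rot: [179.6, 0.0, 100.5]
ft_force: [0.7, 0.3, 0.2]
finger_gap: 42.9
grip_force: 0.0
shift [0.947 0.476 0.01 ] turn [ 0.004  0.    -0.003]
```

View pics/w5.png

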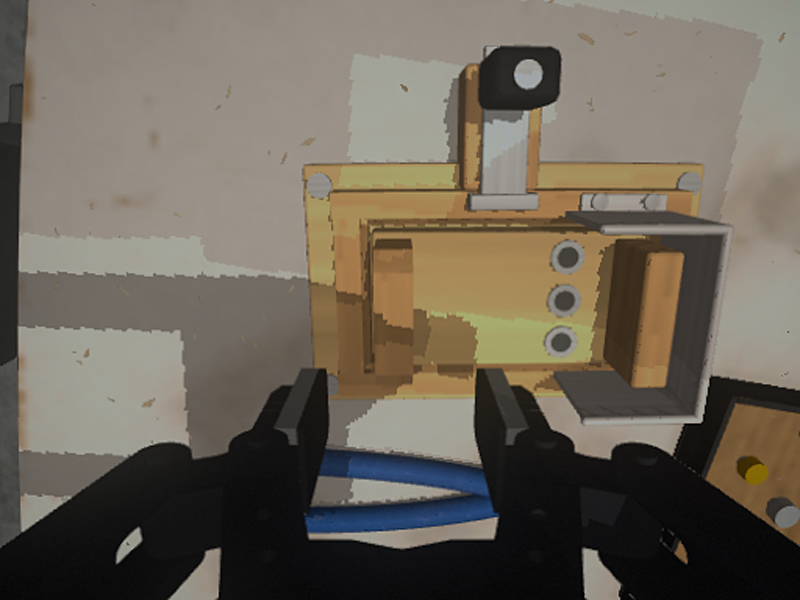

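The guide sits in the pocket with its bushes at (565,300), towards the guard, and the knob is still out at (528,74). Next I'll grip the knob and push it home.

```bash
python3 -m jog '0.475 0.24 0 0 0 0 0;0.475 0.24 0 0 0 -0.003 0;0 0 0.4 0 0 0 0;0 0 0.46 0 0 0 0;0 0 0 0 0 0 0' && python3 -m jog '0 0 0 0 0 0 0.9;0 0 0 0 0 0 0.9;0 0 0 0 0 0 0.9;0 0 0 0 0 0 0.9' 60 && python3 -m jog '-0.07 0 0 0 0 0 0.9;-0.07 0 0 0 0 0 0.9;-0.07 0 0 0 0 0 0.9;-0.05 0 0 0 0 0 0.9;0 0 0 0 0 0 0.9'
```

```text
time: 23.52
tool_pos: [531.9, 214.5, 207.1]
tcp_rot: [-179.4, 0.1, 100.7]
ft_force: [-0.2, 0.5, 1.0]
finger_gap: 42.8
grip_force: 0.0
time: 24.02
tool_pos: [535.0, 215.3, 213.5]
tcp_rot: [180.0, 0.0, 100.7]
ft_force: [-5.7, -2.0, -0.4]
finger_gap: 25.4
grip_force: 61.6
time: 24.65
tool_pos: [539.9, 189.8, 213.6]
tcp_rot: [180.0, -0.0, 100.7]
ft_force: [-5.8, -0.2, -0.6]
finger_gap: 25.3
grip_force: 61.7
```

```bash
python3 -m jog '-0.01 0 0 0 0 0 0.9;0 0 0 0 0 0 0.9' && python3 -m jog '-0.01 0 0 0 0 0 0.9;0 0 0 0 0 0 0.9'
```

```text
time: 24.9
tool_pos: [540.0, 189.4, 213.6]
tcp_rot: [180.0, -0.1, 100.7]
ft_force: [-5.8, 2.8, -0.9]
finger_gap: 25.4
grip_force: 61.7
time: 25.15
tool_pos: [540.0, 189.2, 213.6]
tcp_rot: [180.0, -0.2, 100.7]
ft_force: [-5.8, 6.9, -1.5]
finger_gap: 25.1
grip_force: 61.5
```

```bash
python3 -m jog '0 0 0 0 0 0 0;0 0 0 0 0 0 0;0 0 -0.3 0 0 0 0;0 0 -0.5 0 0 0 0;-0.5 -0.25 0 0 0 0 0' && python3 -m jog '-0.45 -0.2 0 0 0 0 0;0 0 0 0 0 0 0;0 0 0 0 0 0 0'
python3 - <<'E'
from h import *
s=snapshot("wrist")
cv2.imwrite("pics/w6.png",cv2.resize(s["img"][:,:,::-1],(800,600),interpolation=cv2.INTER_CUBIC))
p=np.loadtxt("jig.txt");rz=R.from_euler('z',p[2],degrees=True)
P=rz.apply([[-6,68,72],[-6,94,72],[-63,22,66],[-47,22,66],[63,30,66],[63,-30,66]])+[p[0],p[1],0]
print((proj(s,P)/.64).round())
E
```

```text
time: 25.78
tool_pos: [527.8, 135.7, 299.3]
tcp_rot: [179.3, -0.0, 100.9]
ft_force: [1.2, -2.0, -0.7]
finger_gap: 43.0
grip_force: 0.0
time: 26.15
tool_pos: [514.1, 86.0, 293.4]
tcp_rot: [179.9, -0.0, 100.6]
ft_force: [0.3, 0.6, 0.4]
finger_gap: 42.7
grip_force: 0.0
[[532.  63.]
 [536. -21.]
 [366. 200.]
 [410. 199.]
 [707. 179.]
 [685. 332.]]
```

View pics/w6.png

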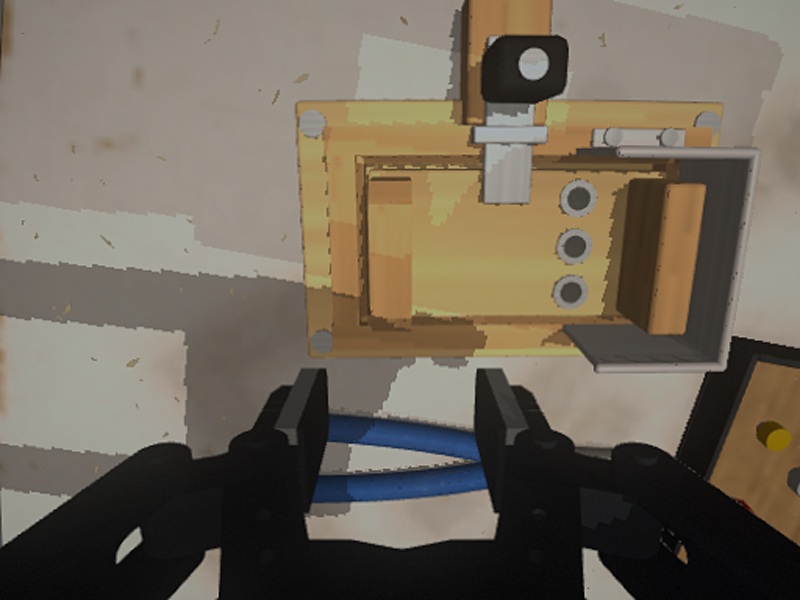

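The knob top is at (533,63), against a predicted home position of (532,63). The tongue lies over the guide, and the bush-end bar at (705,183)–(685,333) is where it should be. I'm handing in.

```bash
python3 -c "
from bench import *
print(hand_in())"
```

```text
the job is handed in; nothing more can be done
None
```

The guide is turned end for end and seated flush with its bushes in the guard, the locking knob is home, and the job is handed in at about 26 s; hand-in returned no verdict, so success rests on my last picture.

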